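# Pin in and turn the spice carousel

## Robot

A 6-joint arm with a two-finger parallel gripper is mounted at the origin on the work surface. World frame = base frame: x ahead of the robot, y to its left, z up, the work surface at z = 0. Lengths are in mm, angles in degrees, forces in N, time in s.
With the tool pointing down it reaches from about 350 to 850 mm from the base axis. Payload 8.1 kg.
Tool frame: the origin (TCP) lies midway between the tips of the shut fingers; the grasp point (between the pads) lies 19 mm behind it; z points along the fingers, y is the direction in which the jaws open and shut (so a half turn about z gives the same grasp; the last joint's range is limited). The gripper opens to 85 mm and grips with 20 to 120 N. Pads are 22 mm wide; open, the fingers measure 114 mm over their backs; the gripper's body (76 mm by 85 mm) begins 54 mm behind the grasp point. The pads swing forward as they close: fully open they stand 13 mm farther back than shut.
Start: joints at [-77.2, 7.471, 85.268, -0, 87.261, -4.893], TCP at [182.37, -571.618, 231.292] pointing down, gripper open.
Joint ranges: [-169.43, 169.43], [-51.17, 129.36], [1.28, 143.12], [-76.62, 256.62], [0, 156.53], [-152.29, 152.29]. Speed limits (degrees/s): [136.94, 136.94, 159.86, 180, 180, 180].

## Interface

Orientations are given as [roll, pitch, yaw] about the fixed x, y, z axes, in that order (R = Rz(yaw) Ry(pitch) Rx(roll)).
In Python, from bench import r gives the robot as it stands.
- The arm moves only by the shell command python3 -m jog 'ROWS' [FORCE]. ROWS is JSON, a list of rows, each a list of 5 numbers: the shift along the tool's x, y, z in m, then the turn about the tool's z in rad, then the opening, from 0 (shut) to 1 (fully open). A call has 1 to 20 rows; each row is the pose to reach, as a shift and turn from the pose measured when the call began, along the tool's axes at that moment; what a row does not reach only later rows make up. A row lasts 1/10 s, in which the tool goes at most 50 mm and 8.59 degrees, less where a joint would pass 70% of its speed; a pose out of reach is approached as far as the arm can. A call with a gripper value outside its range is refused whole. The fingers move at their own pace and stop on an object; FORCE is the grip in N (left out, the last holds). Time passes only in rows, so rows that repeat a pose let the fingers close. It gives the time, the measured TCP pose, the force and the opening at its end, in the units of the state.
- r.sense(): the state, without advancing time (a new reading comes with each control period).
- r.snapshot(name): name is "scene" or "top" or "wrist"; returns a dict with "pixels" (420x560x3 uint8, red, green, blue), "K" (3x3 intrinsics, pixels), "R" (3x3) and "t" (3): a world point X has camera coordinates R X + t. Camera axes: x right, y down, z forward; pixel columns grow to the right and rows downward; lengths in mm; the calibration is good to about 2 mm. A picture is of the moment at which its call begins. There is no depth.
- r.hand_in(): hands the job in, once; it reports no verdict.
The state is a dict: "time": time; "joint_pos": joint angles; "qd": joint speeds; "joint_efforts": joint torques, N m; "tool_pos": TCP position; "tcp_rot": TCP orientation; "ft_force": force on the tool from outside, world axes, zero at the start; "wrist_torque": the same for the moment, N m; "finger_gap": finger opening in mm.
Only numpy, scipy, OpenCV 4.12 (cv2) and the standard library are available. Lean on these libraries where they do the work, as an engineer would, in place of code of your own. Each camera call takes 0.05 s, during which the arm holds its last target.

## Task

Take the blue-handled turning pin from its wooden rest, push it fully home in the steel socket on the spice carousel, and by the pin turn the carousel until the red-lidded pot stands in front, in line with the white arrow on the base. Finish still gripping the seated pin so that the carousel is held still; do not let go. Touch the carousel only through the pin, and leave the other things on the counter where they are.

Things in the scene. Friction and masses are not known exactly. Their poses are not given: they have to be found in the camera images.
- pin_grip (a point): Grip point on the axis of the loose upright turning pin (56-98 g): blue round handle 16 mm in diameter, 70 mm long; below it a steel collar 22 mm across, 6 mm thick; below that a round shaft 10 mm across, 28 mm long, foot tapered. The point is 31 mm below the top, 45 mm above the collar's underside; z runs up the pin. Any grasp yaw will do; the pin turns freely in its hole.
- pin_tip (a point): Centre of the pin's foot, 73 mm below pin_grip along the pin. Fully home, the collar rests on the socket's (or rest's) top and the foot is 28 mm below it.
- pin_rest: Fixed dark wooden block 70 x 70 x 45 mm in whose centre the pin stands at the start, 28 mm deep in a loose 12 mm hole; origin at the centre of the underside.
- carousel: Fixed round wooden base of the carousel, 246 mm in diameter and 14 mm high, origin on the turning axis at the counter; its -x axis is the front: it points from the turning axis to the white arrow.
- front_mark (a point): White arrow (pointing to the turning axis) on a dark 46 mm wide tongue at the front of the fixed base; the point is mid-arrow, 148 mm from the turning axis, 12 mm above the counter.
- platter: Turning wooden disc, 230 mm across, top 32 mm above the counter; carries the socket and five white pots (44 mm across, tops 82 mm above the counter, 75 mm from the axis). Origin on the axis, z up; yaw shows its turn. Red pot along its -x; socket 120 degrees counter-clockwise of it from above. Turns either way, a full turn or more, at about 0.12 N m of friction (1.3 N at the socket); stays put.
- red_jar (a point): Top centre of the marked pot's red lid (with a white dot), 75 mm from the turning axis. The other lids are black, yellow, brown and green.
- socket (a point): Centre of the mouth of the round 12 mm hole, 30 mm deep with a 2 mm chamfer, in the top of a square steel block 34 x 34 x 32 mm on the platter; 92 mm from the turning axis and 64 mm above the counter. The pin goes straight down into it.
- steamer: Perforated stainless steamer tier, 204 mm in diameter, 75 mm high, loop handles; a bystander. Origin under its centre.
- colander: Red plastic colander, 210 mm in diameter, 85 mm high, two tabs; a bystander. Origin under its centre.
- harissa_dish: Small terracotta harissa dish with blue dots, 112 mm in diameter, 34 mm high; a bystander. Origin under its centre.
- spatula: Wooden spatula 280 mm long lying on the counter; a bystander. Origin under its middle.
- clip_box: Lidded plastic box with blue clip-on lid, 128 x 178 x 85 mm; a bystander. Origin under its centre.
Not all that is in view belongs to the job. Of the things that look like the part that bears pin_grip, the smaller one is meant.

How it is judged:
By the outcome, as a careful person would: the job done as asked, in the order asked, and still so for the second after the job is handed in, while the arm keeps its last pose, push and grip.
It also fails if it takes over 56 s, if anything falls off the work surface, if the arm or the gripper's body presses on something with over 40 N, if the wrist force passes 120 N, or if a joint passes its speed limit or range.

## Working session

There is one attempt and no reset: what is moved stays moved. The work goes in short steps, Python scripts to look and compute and a shell command to move; the robot and the scene stay as the last step left them, time stands still between calls to the robot, and variables do not carry over. Pictures are saved under pics/ and viewed, and the job is handed in when it is done.

```bash
mkdir -p pics; ls; python3 - <<'E'
from bench import r
import cv2, json
print(r.sense())
for n in ("scene","top","wrist"):
    s=r.snapshot(n)
    cv2.imwrite(f"pics/{n}0.png",cv2.cvtColor(s["pixels"],cv2.COLOR_RGB2BGR))
    print(n,s["K"],s["R"],s["t"])
E
```

```text
pics
{'time': 0.0, 'joint_pos': array([-7.72004585e+01,  7.51318518e+00,  8.53303699e+01, -2.75351715e-04,
        8.72605405e+01, -4.89342755e+00]), 'qd': array([-0.01015791, -0.00698996,  0.04498065,  0.01627488,  0.08016238,
        0.07350649]), 'joint_efforts': array([-3.78418787e-03, -5.69405615e+01, -5.00557244e+01, -3.72476607e-04,
        1.43785664e-02, -3.82271980e-05]), 'tool_pos': array([ 182.24372346, -571.07758042,  230.25401559]), 'tcp_rot': array([-1.79896260e+02, -8.60560698e-03,  1.76929747e+01]), 'ft_force': array([-0.46535702, -0.66006128, -1.2161226 ]), 'wrist_torque': array([0.00747034, 0.045101  , 0.00660018]), 'finger_gap': 85.40694339032174}
scene [[418.86184266   0.         282.89817345]
 [  0.         418.86184266 210.85120461]
 [  0.           0.           1.        ]] [[ 0.06312406  0.99767447  0.02571019]
 [ 0.5326116  -0.01189033 -0.84627625]
 [-0.84400251  0.06711394 -0.53212356]] [  10.36692715 -221.89317163 1555.64429667]
top [[465.23808857   0.         279.49031221]
 [  0.         465.23808857 208.16144662]
 [  0.           0.           1.        ]] [[ 0.0226973  -0.9996791   0.01124836]
 [-0.99343647 -0.02381441 -0.11187874]
 [ 0.11211071 -0.00863518 -0.9936582 ]] [ -51.32852318  537.13450967 1351.9439308 ]
wrist [[298.5568929    0.         277.83904155]
 [  0.         298.5568929  209.41247046]
 [  0.           0.           1.        ]] [[ 0.30406284 -0.95265119 -0.00122046]
 [-0.91686523 -0.2929882   0.27113844]
 [-0.25865794 -0.08132413 -0.96253959]] [-599.50329262  -36.77263689  378.41699619]
```

View pics/scene0.png

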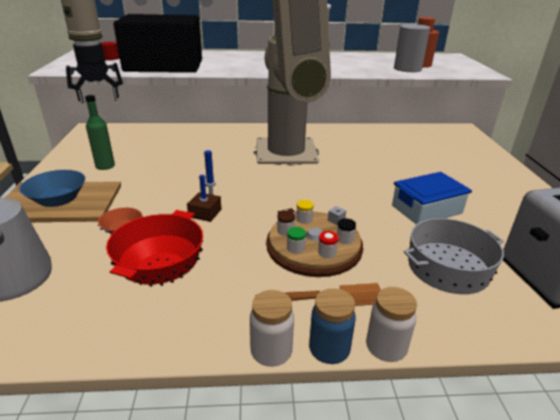

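View pics/top0.png

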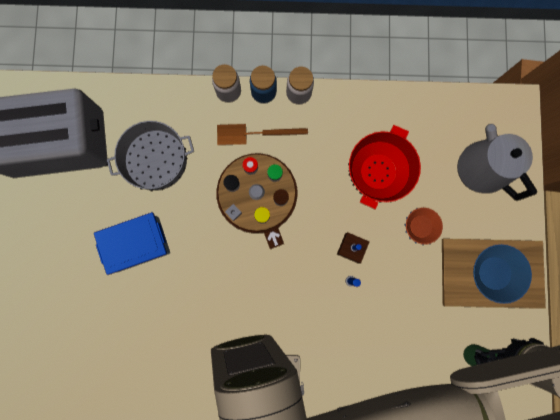

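View pics/wrist0.png

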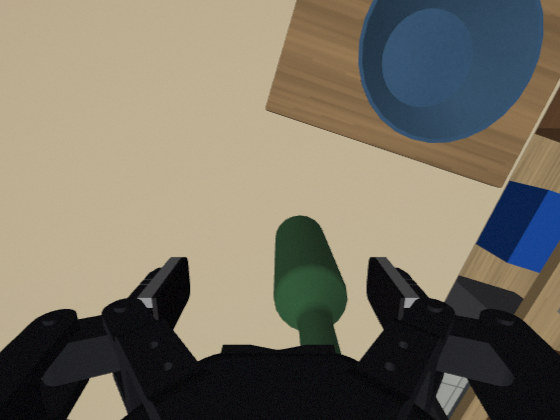

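```bash
cat > h.py <<'E'
import cv2, numpy as np
def crop(path,x0,y0,x1,y1,out,f):
    im=cv2.imread(path)[y0:y1,x0:x1]
    cv2.imwrite(out,cv2.resize(im,None,fx=f,fy=f,interpolation=cv2.INTER_CUBIC))
def ray(s,uv,z):
    K,R,t=map(np.array,(s["K"],s["R"],s["t"]))
    d=R.T@np.linalg.solve(K,[uv[0],uv[1],1.]); c=-R.T@t
    return c+d*(z-c[2])/d[2]
def proj(s,X):
    p=s["K"]@(s["R"]@np.array(X,float)+s["t"]); return p[:2]/p[2]
def tri(obs):
    A=[];b=[]
    for s,uv in obs:
        K,R,t=map(np.array,(s["K"],s["R"],s["t"]))
        d=R.T@np.linalg.solve(K,[uv[0],uv[1],1.]); d/=np.linalg.norm(d); c=-R.T@t
        P=np.eye(3)-np.outer(d,d); A.append(P); b.append(P@c)
    A=np.vstack(A);b=np.hstack(b)
    x,res,_,_=np.linalg.lstsq(A,b,rcond=None); return x,np.linalg.norm(A@x-b)
E
python3 - <<'E'
from h import *
crop("pics/scene0.png",170,140,250,225,"pics/c1.png",7)
crop("pics/top0.png",320,220,400,300,"pics/c2.png",7)
crop("pics/top0.png",205,140,315,255,"pics/c3.png",5)
E
```

```text
(no output)
```

View pics/c1.png

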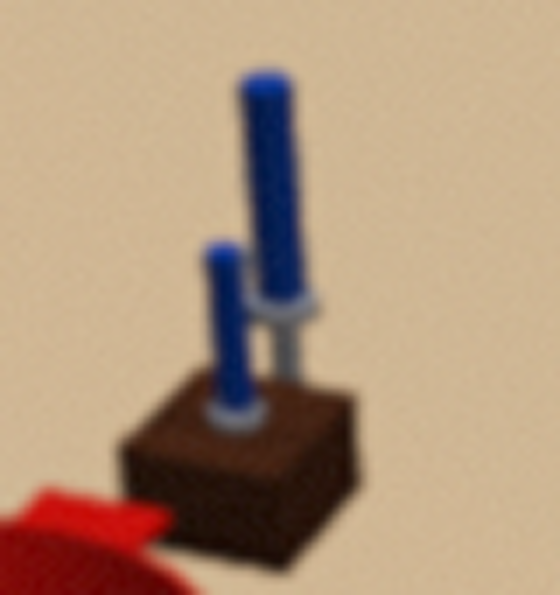

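View pics/c2.png

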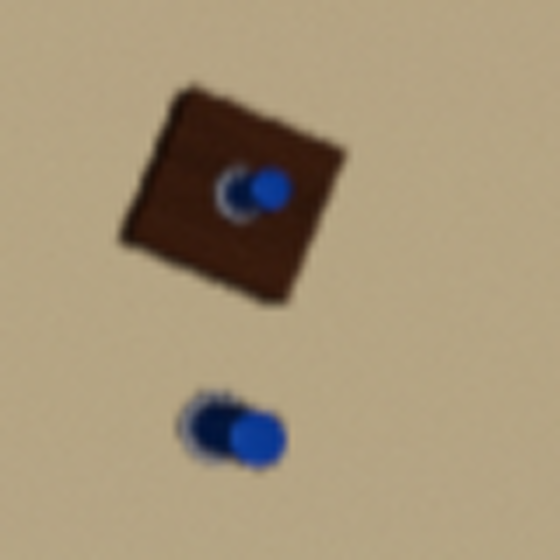

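View pics/c3.png

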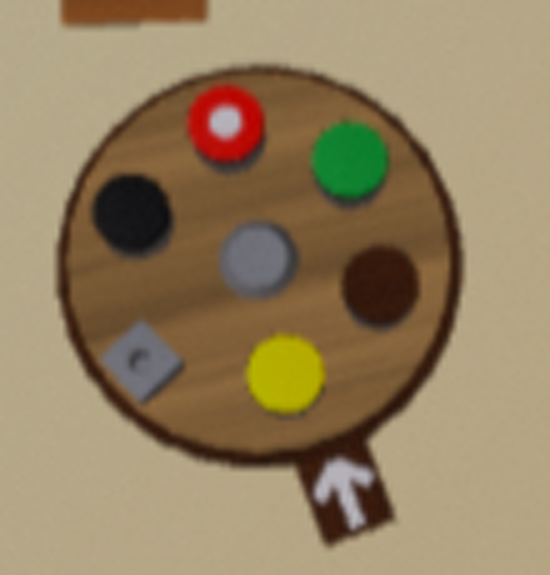

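```bash
python3 - <<'E'
from h import *
crop("pics/scene0.png",260,190,370,275,"pics/c4.png",7)
from bench import r
s=r.snapshot("top"); q=r.snapshot("scene")
f=lambda x,y,x0,y0,k:((x+.5)/k-.5+x0,(y+.5)/k-.5+y0)
g=lambda x,y:f(x,y,320,220,7); c=lambda x,y:f(x,y,205,140,5)
pt=g(270,189); ps=f(223,249,170,140,7)
print("pin top",ray(s,pt,121),"scene",ray(q,ps,121),tri([(s,pt),(q,ps)]))
print("collar",ray(s,g(238,192),51), "scene", ray(q,f(237,410,170,140,7),51))
so=c(140,361); print("socket",ray(s,so,64)); print("red",ray(s,c(226,122),83)); 
print("disc c",ray(s,c(261,265),30)); 
for n,p in dict(black=(132,213),green=(350,161),yellow=(286,374),brown=(380,285)).items(): print(n,ray(s,c(*p),82))
print("arrow",ray(s,c(347,492),12)); print("tongue corners",ray(s,c(330,545),12),ray(s,c(394,518),12))
print("big pin",ray(s,g(258,439),121))
E
```

```text
pin top [ 426.69694537 -257.0591804   121.        ] scene [ 424.54517066 -257.86986714  121.        ] (array([ 426.67948613, -257.22606153,  122.04664497]), np.float64(0.49421926261773597))
collar [ 427.52177222 -256.32226695   51.        ] scene [ 426.30650225 -257.64178356   51.        ]
socket [520.55783861  96.88529277  64.        ]
red [658.44003368  50.26358499  83.        ]
disc c [583.29605525  29.91684818  30.        ]
black [604.10413313 102.72129849  82.        ]
green [637.5614549  -21.83455439  82.        ]
yellow [513.24322691  11.73929552  82.        ]
brown [565.80164777 -40.75952522  82.        ]
arrow [450.13774015 -24.5727859   12.        ]
tongue corners [418.33698479 -15.19790678  12.        ] [435.28036838 -53.0058352   12.        ]
big pin [ 329.30454812 -252.73349041  121.        ]
```

View pics/c4.png

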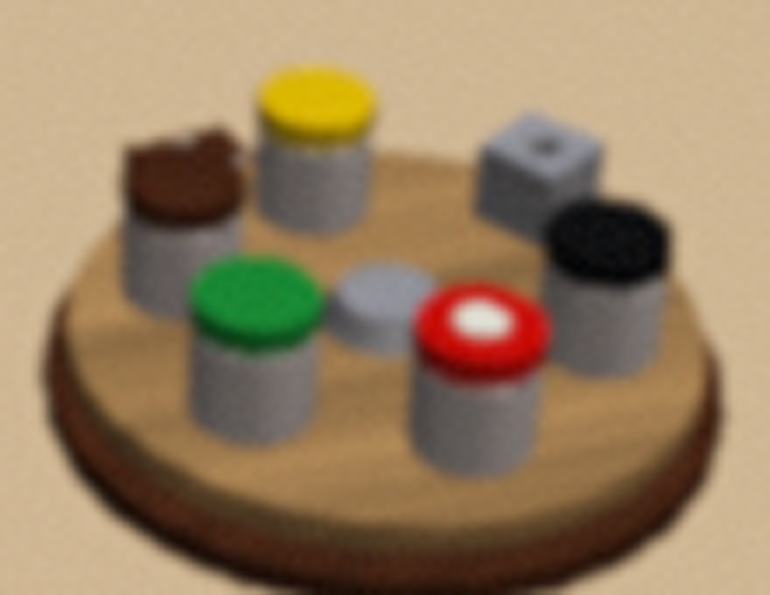

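```bash
python3 - <<'E'
from h import *
from scipy.optimize import least_squares
from bench import r
s=r.snapshot("top"); q=r.snapshot("scene"); w=r.snapshot("wrist")
print("bottle base",ray(q,(102,163),0), ray(w,(300,245),0))
b=ray(q,(102,163),0)
for z in (150,200,240,260): print(z,proj(q,[b[0],b[1],z]))
print("tcp in scene",proj(q,[182,-571,230]))
f=lambda x,y,x0,y0,k:((x+.5)/k-.5+x0,(y+.5)/k-.5+y0)
c=lambda x,y:f(x,y,205,140,5); d=lambda x,y:f(x,y,260,190,7)
so=ray(s,c(140,361),64); so2=ray(q,d(545,146),64)
red=ray(s,c(226,122),83); red2=ray(q,d(484,321),83)
print("socket",so,so2,tri([(s,c(140,361)),(q,d(545,146))])); print("red",red,red2)
oth=[ray(s,c(*p),82) for p in [(132,213),(350,161),(286,374),(380,285)]]
ar=ray(s,c(347,492),12); dc=ray(s,c(261,265),30); hub=ray(s,c(258,260),42)
def res(v):
    C=v[:2];a=v[2];u=lambda t:np.array([np.cos(t),np.sin(t)])
    e=[*(so[:2]-C-92*u(a+2*np.pi/3)),*(red[:2]-C-75*u(a))]
    e+=[np.hypot(*(o[:2]-C))-75 for o in oth]+list(dc[:2]-C)+list(.5*(ar[:2]-C-148*u(v[3])))
    return e
o=least_squares(res,[583,30,.26,3.5]); print(o.x[:2],np.degrees(o.x[2:]),o.fun.round(1)); print("hub",hub)
E
```

```text
bottle base [  95.11038911 -636.5831997     0.        ] [ 107.66621557 -626.97992846    0.        ]
150 [ 92.52084426 120.87320628]
200 [ 89.10756934 105.70409919]
240 [86.27673584 93.12344937]
260 [84.82640387 86.67795599]
tcp in scene [100.04313061 105.29868609]
socket [520.55783861  96.88529277  64.        ] [518.41416216  97.47023615  64.        ] (array([520.44591731,  96.87767115,  65.2820608 ]), np.float64(0.15811432528182018))
red [658.44003368  50.26358499  83.        ] [655.5806863   51.41979596  83.        ]
[584.99182025  31.06118937] [ 14.49424437 202.41856819] [ 0.   0.2  0.8  0.4 -0.8 -0.4 -0.7 -0.7 -1.7 -1.1  1.   0.4]
hub [584.4906774   31.27768245  42.        ]
```

```bash
python3 -m jog '[[0.012,-0.008,0,0,1],[0.036,-0.025,0,0,1],[0.072,-0.05,0,0,1],[0.108,-0.075,0,0,1],[0.144,-0.1,0,0,1],[0.18,-0.125,0,0,1],[0.216,-0.15,0,0,1],[0.252,-0.175,0.005,0,1],[0.284,-0.195,0.01,0,1],[0.308,-0.21,0.015,0,1],[0.322,-0.22,0.02,0,1],[0.3287,-0.225,0.02,0,1],[0.3287,-0.225,0.02,0,1],[0.3287,-0.225,0.02,0,1]]' 60; python3 - <<'E'
from h import *
from bench import r
print(r.sense())
w=r.snapshot("wrist"); cv2.imwrite("pics/w1.png",cv2.cvtColor(w["pixels"],cv2.COLOR_RGB2BGR))
s=r.snapshot("top"); cv2.imwrite("pics/t1.png",cv2.cvtColor(s["pixels"],cv2.COLOR_RGB2BGR))
for z in (121,51): print(proj(w,[426.7,-257,z]))
E
```

```text
time: 1.8
tool_pos: [426.9, -257.6, 211.6]
tcp_rot: [180.0, -0.0, 17.7]
ft_force: [0.3, -0.6, -0.1]
finger_gap: 85.4
{'time': 1.8, 'joint_pos': array([-3.69897617e+01, -7.86308812e+00,  1.02624653e+02, -1.04870342e-02,
        8.52184564e+01,  3.53102621e+01]), 'qd': array([-1.09076978,  0.01157441, -0.25665506, -0.0285922 , -0.12128598,
       -0.08621863]), 'joint_efforts': array([ 8.83671250e-01, -4.24516904e+01, -4.95063221e+01,  1.05614495e-01,
        1.96677062e-02,  5.97850489e-02]), 'tool_pos': array([ 426.94906157, -257.59218412,  211.60489307]), 'tcp_rot': array([ 1.79977656e+02, -3.01938045e-03,  1.77008492e+01]), 'ft_force': array([ 0.26481878, -0.63668038, -0.07562556]), 'wrist_torque': array([-0.0356282 , -0.02071264,  0.0396356 ]), 'finger_gap': 85.36459506737077}
[276.60941638 211.09627666]
[276.82058862 192.48015633]
```

View pics/w1.png

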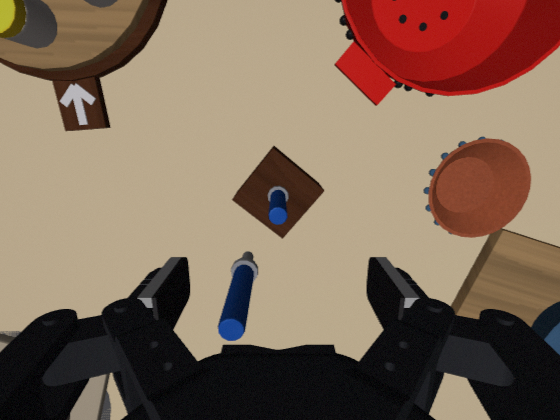

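```bash
python3 - <<'E'
from h import *
from bench import r
w=r.snapshot("wrist")
crop("pics/w1.png",220,140,340,345,"pics/w1c.png",4)
print(-w["R"].T@w["t"])
for p,z in (((278.3,215),121),((278,194.5),51)): print(ray(w,p,z))
E
```

```text
[ 490.8812754  -237.87251472  354.72728471]
[ 423.78577153 -259.80316353  121.        ]
[ 424.85958285 -259.30227583   51.        ]
```

View pics/w1c.png

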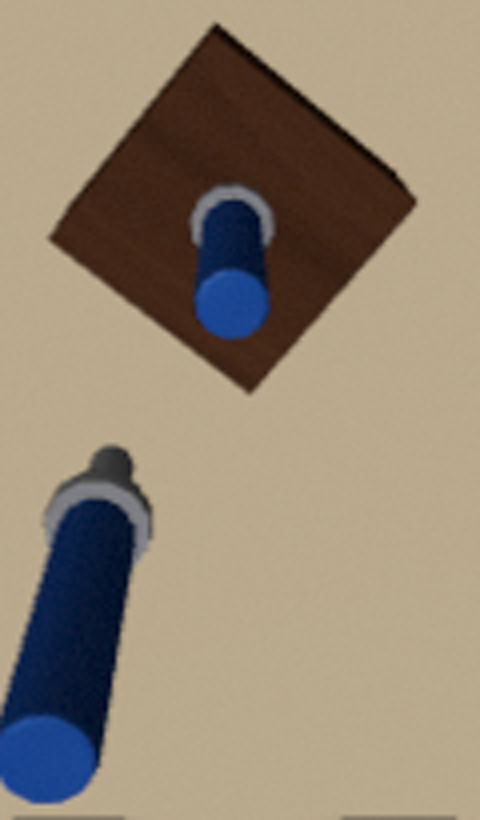

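```bash
python3 -m jog '[[-0.001,0,0.01,0,1],[-0.0018,0,0.03,0,1],[-0.0018,0,0.055,0,1],[-0.0018,0,0.08,0,1],[-0.0018,0,0.1,0,1],[-0.0018,0,0.116,0,1],[-0.0018,0,0.126,0,1],[-0.0018,0,0.131,0,1],[-0.0018,0,0.132,0,1],[-0.0018,0,0.132,0,1]]' 60; python3 - <<'E'
from h import *
from bench import r
w=r.snapshot("wrist"); cv2.imwrite("pics/w2.png",cv2.cvtColor(w["pixels"],cv2.COLOR_RGB2BGR))
print(r.sense()["tool_pos"])
E
```

```text
time: 2.95
tool_pos: [425.3, -259.1, 80.1]
tcp_rot: [179.9, -0.0, 17.6]
ft_force: [0.5, 0.2, -0.0]
finger_gap: 85.4
[ 425.53339712 -259.1406437    80.36151007]
```

View pics/w2.png

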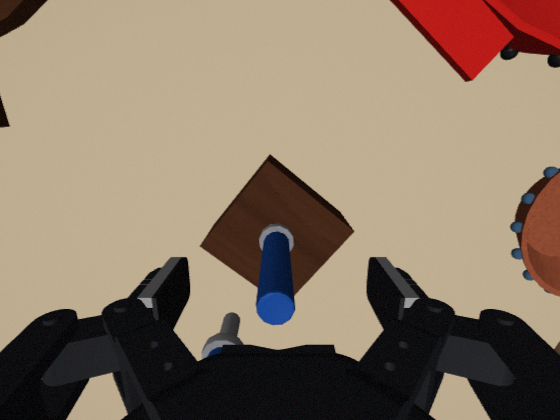

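```bash
python3 -m jog '[[0,0,0,0,0.5],[0,0,0,0,0.3],[0,0,0,0,0.1],[0,0,0,0,0],[0,0,0,0,0],[0,0,0,0,0],[0,0,0,0,0],[0,0,0,0,0],[0,0,0,0,0],[0,0,0,0,0]]' 60; python3 - <<'E'
from h import *
from bench import r
w=r.snapshot("wrist"); cv2.imwrite("pics/w3.png",cv2.cvtColor(w["pixels"],cv2.COLOR_RGB2BGR))
s=r.sense();print(s["tool_pos"],s["ft_force"],s["wrist_torque"])
E
```

```text
time: 4.0
tool_pos: [425.5, -259.1, 80.4]
tcp_rot: [179.9, -0.1, 17.6]
ft_force: [0.8, 0.2, 1.4]
finger_gap: 14.6
[ 425.54893416 -259.11913212   80.38644171] [0.28761224 1.20491638 2.22215237] [0.1111646  0.06207209 0.0150177 ]
```

View pics/w3.png

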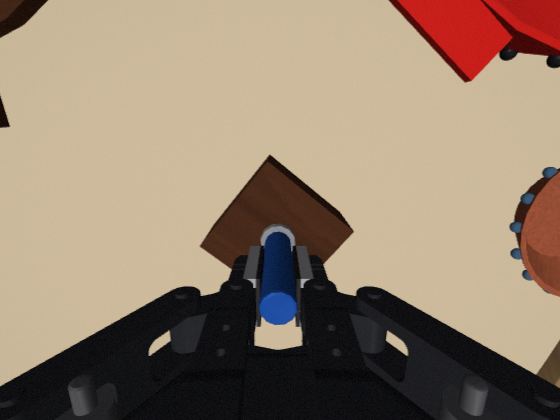

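```bash
python3 -m jog '[[0,0,-0.003,0,0],[0,0,-0.01,0,0],[0,0,-0.02,0,0],[0,0,-0.032,0,0],[0,0,-0.046,0,0],[0,0,-0.062,0,0],[0,0,-0.08,0,0],[0,0,-0.096,0,0],[0,0,-0.108,0,0],[0,0,-0.116,0,0],[0,0,-0.12,0,0],[0,0,-0.12,0,0],[0,0,-0.12,0,0]]' 80; python3 - <<'E'
from h import *
from bench import r
w=r.snapshot("wrist"); cv2.imwrite("pics/w4.png",cv2.cvtColor(w["pixels"],cv2.COLOR_RGB2BGR))
s=r.sense();print(s["tool_pos"],s["ft_force"],s["wrist_torque"],s["finger_gap"])
crop("pics/w4.png",200,140,360,345,"pics/w4c.png",4)
E
```

```text
time: 5.35
tool_pos: [425.1, -258.8, 199.7]
tcp_rot: [180.0, -0.0, 17.6]
ft_force: [-1.0, 1.3, -1.1]
finger_gap: 14.6
[ 424.99164124 -258.71783751  199.50599447] [-0.06719909  0.32368667 -1.17167415] [0.03510642 0.05675248 0.00536443] 14.275386839085982
```

View pics/w4c.png

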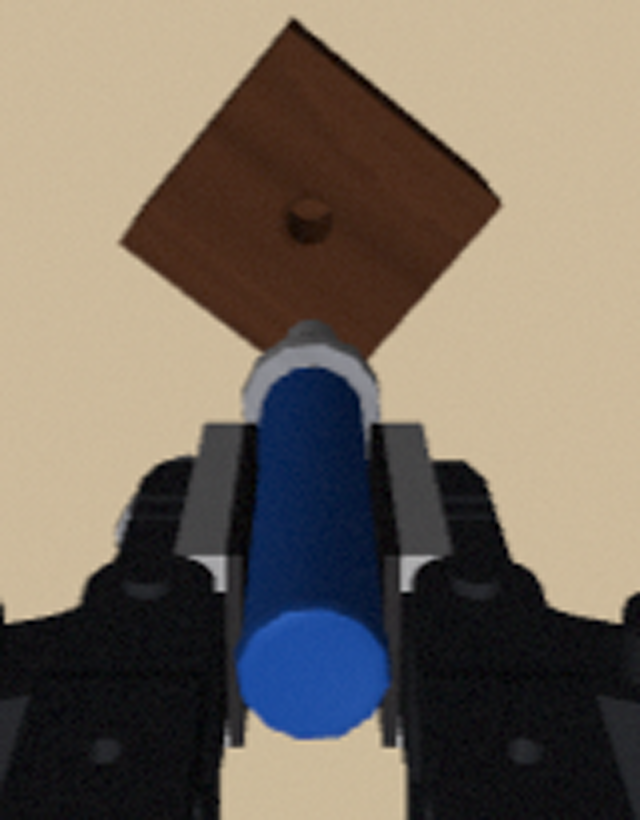

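```bash
python3 -m jog '[[0.004,-0.006,-0.005,0,0],[0.016,-0.025,-0.01,0,0],[0.034,-0.054,-0.015,0,0],[0.055,-0.087,-0.019,0,0],[0.077,-0.121,-0.019,0,0],[0.099,-0.156,-0.019,0,0],[0.121,-0.191,-0.019,0,0],[0.143,-0.225,-0.019,0,0],[0.162,-0.255,-0.019,0,0],[0.177,-0.279,-0.019,0,0],[0.188,-0.296,-0.019,0,0],[0.194,-0.306,-0.019,0,0],[0.196,-0.3087,-0.019,0,0],[0.196,-0.3087,-0.019,0,0],[0.196,-0.3087,-0.019,0,0]]'; python3 - <<'E'
from h import *
from bench import r
w=r.snapshot("wrist"); cv2.imwrite("pics/w5.png",cv2.cvtColor(w["pixels"],cv2.COLOR_RGB2BGR))
s=r.sense();print(s["tool_pos"],s["tcp_rot"],s["ft_force"],s["wrist_torque"],s["finger_gap"])
crop("pics/w5.png",200,140,360,345,"pics/w5c.png",4)
E
```

```text
time: 6.9
tool_pos: [518.3, 94.0, 218.4]
tcp_rot: [180.0, 0.0, 17.6]
ft_force: [0.1, -0.5, -1.8]
finger_gap: 14.0
[518.2856085   93.89690109 218.44503274] [1.79977769e+02 7.52042123e-03 1.75483465e+01] [ 0.21862247  0.15947929 -1.17513882] [-0.03750506  0.03989603  0.01622711] 14.008073634296426
```

View pics/w5c.png

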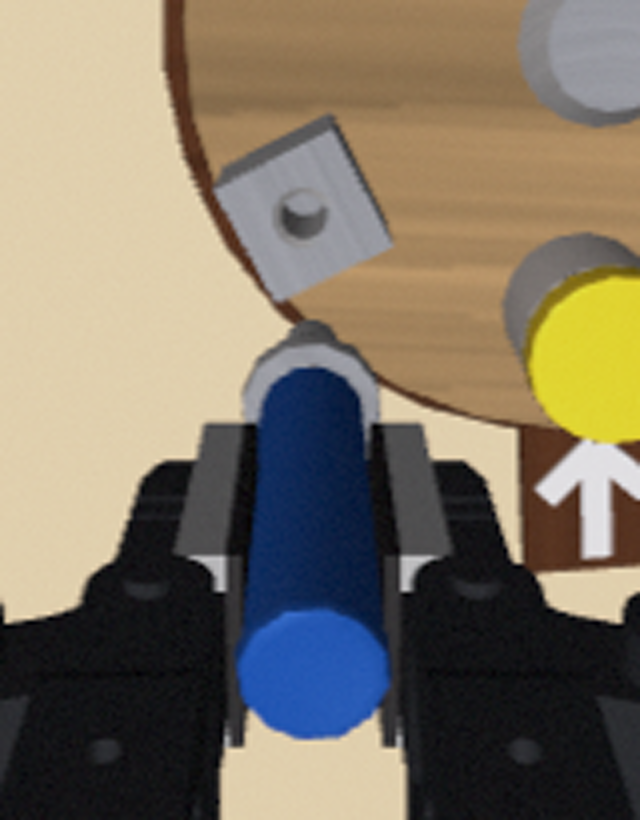

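View pics/w5.png

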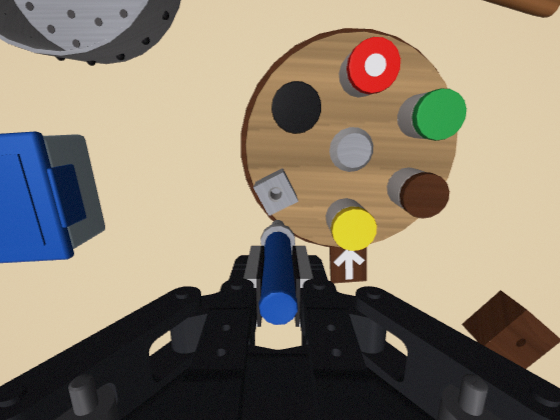

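```bash
python3 - <<'E'
from h import *
crop("pics/w4.png",257,180,297,210,"pics/a.png",10)
crop("pics/w5.png",257,180,297,210,"pics/b.png",10)
a=cv2.imread("pics/a.png");b=cv2.imread("pics/b.png");cv2.imwrite("pics/ab.png",np.hstack([a,b]))
E
```

```text
(no output)
```

View pics/ab.png

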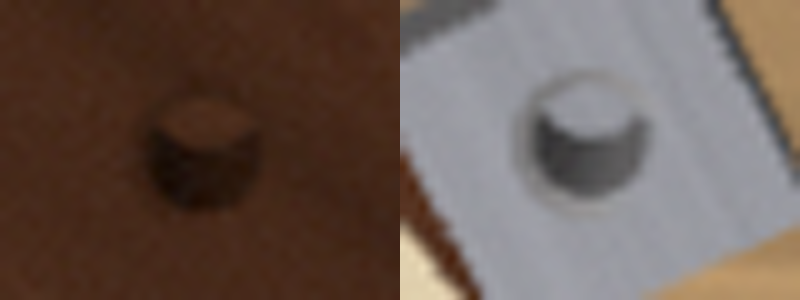

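```bash
python3 -m jog '[[0.0015,-0.0018,0.005,0,0],[0.0015,-0.0018,0.018,0,0],[0.0015,-0.0018,0.035,0,0],[0.0015,-0.0018,0.052,0,0],[0.0015,-0.0018,0.067,0,0],[0.0015,-0.0018,0.078,0,0],[0.0015,-0.0018,0.084,0,0],[0.0015,-0.0018,0.085,0,0],[0.0015,-0.0018,0.085,0,0],[0.0015,-0.0018,0.085,0,0]]'; python3 - <<'E'
from h import *
from bench import r
w=r.snapshot("wrist"); cv2.imwrite("pics/w6.png",cv2.cvtColor(w["pixels"],cv2.COLOR_RGB2BGR))
q=r.snapshot("scene"); cv2.imwrite("pics/s6.png",cv2.cvtColor(q["pixels"],cv2.COLOR_RGB2BGR))
s=r.sense();print(s["tool_pos"],s["tcp_rot"],s["ft_force"],s["wrist_torque"],s["finger_gap"])
crop("pics/w6.png",230,190,330,290,"pics/w6c.png",6)
crop("pics/s6.png",280,160,380,260,"pics/s6c.png",6)
E
```

```text
time: 7.95
tool_pos: [519.8, 96.1, 134.4]
tcp_rot: [180.0, -0.1, 17.5]
ft_force: [0.6, -0.3, -1.4]
finger_gap: 14.2
[519.77700652  96.09676411 134.33790584] [ 1.79958433e+02 -7.66495211e-02  1.75510433e+01] [ 0.11016187 -0.08998757 -0.4995283 ] [-0.08446753  0.05179326 -0.03980239] 13.938338080512287
```

View pics/w6c.png

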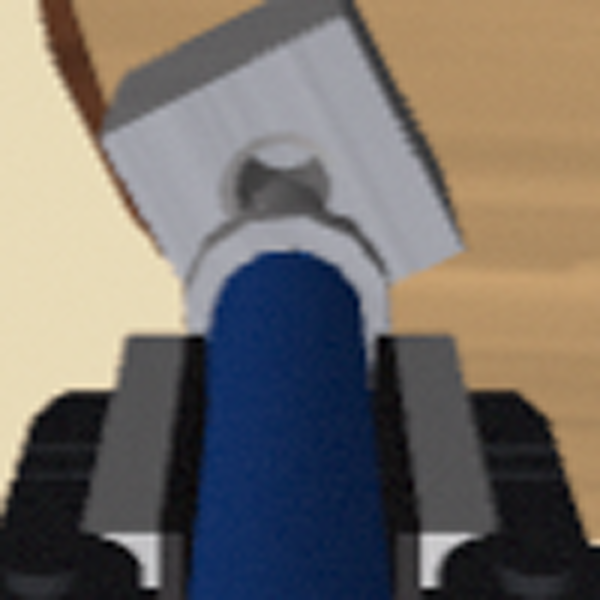

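View pics/s6c.png

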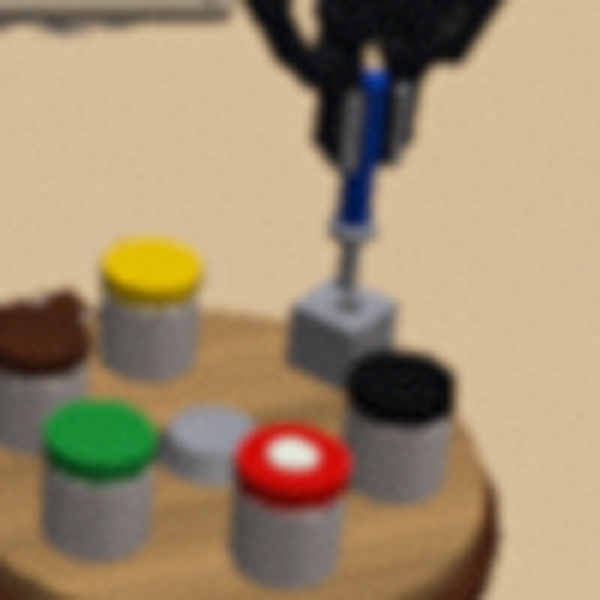

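```bash
python3 - <<'E'
from h import *
from bench import r
w=r.snapshot("wrist"); q=r.snapshot("scene")
for z in (64,71,105,147): print(z,(proj(q,[519.8,96.1,z])-[280,160]+.5)*6-.5,(proj(w,[519.8,96.1,z])-[230,190]+.5)*6-.5)
crop("pics/w6.png",255,200,305,240,"pics/w6d.png",14)
crop("pics/s6.png",325,165,355,220,"pics/s6d.png",10)
E
```

```text
64 [344.49827613 306.80897328] [286.5545785  174.21056685]
71 [346.02869553 293.0922976 ] [286.53062193 191.52813472]
105 [353.61408166 225.10682794] [286.38932994 293.66433494]
147 [363.34683436 137.87517589] [286.12597914 484.03358559]
```

View pics/w6d.png

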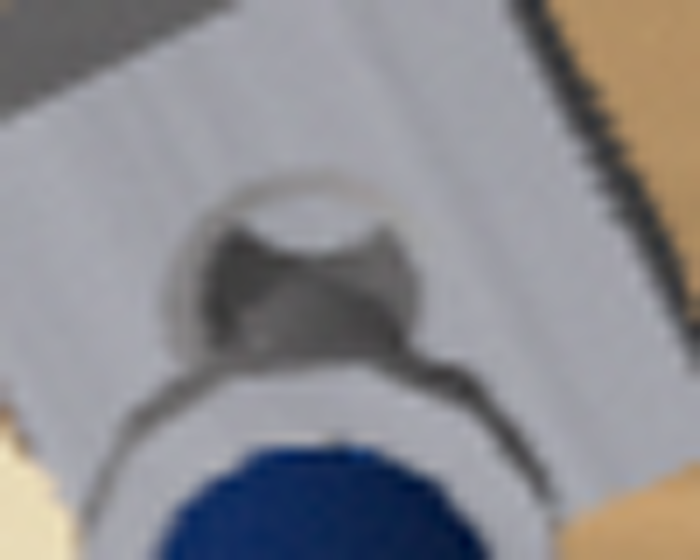

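View pics/s6d.png

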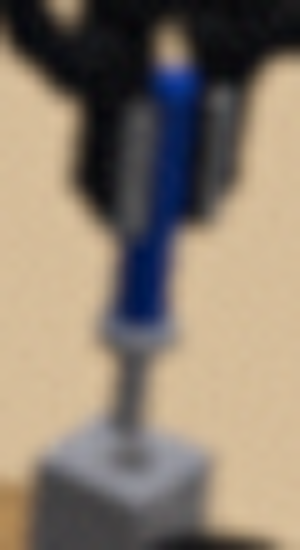

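```bash
python3 -m jog '[[0,0,0.002,0,0],[0,0,0.005,0,0],[0,0,0.008,0,0],[0,0,0.011,0,0],[0,0,0.013,0,0],[0,0,0.014,0,0],[0,0,0.014,0,0]]'; python3 - <<'E'
from h import *
from bench import r
w=r.snapshot("wrist"); cv2.imwrite("pics/w7.png",cv2.cvtColor(w["pixels"],cv2.COLOR_RGB2BGR))
q=r.snapshot("scene"); cv2.imwrite("pics/s7.png",cv2.cvtColor(q["pixels"],cv2.COLOR_RGB2BGR))
s=r.sense();print(s["tool_pos"],s["tcp_rot"],s["ft_force"],s["wrist_torque"],s["finger_gap"])
crop("pics/w7.png",230,190,330,290,"pics/w7c.png",6)
crop("pics/s7.png",320,165,360,220,"pics/s7d.png",10)
E
```

```text
time: 8.85
tool_pos: [519.4, 96.1, 119.8]
tcp_rot: [180.0, -0.0, 17.6]
ft_force: [0.8, -0.2, -1.1]
finger_gap: 14.0
[519.64871154  96.06214575 120.13611476] [ 1.79963223e+02 -5.73886631e-02  1.75497269e+01] [-0.61847964 -0.42338278 -0.45997133] [-4.36896171e-02 -9.34030406e-05 -6.40383011e-02] 14.243397371808808
```

View pics/w7c.png

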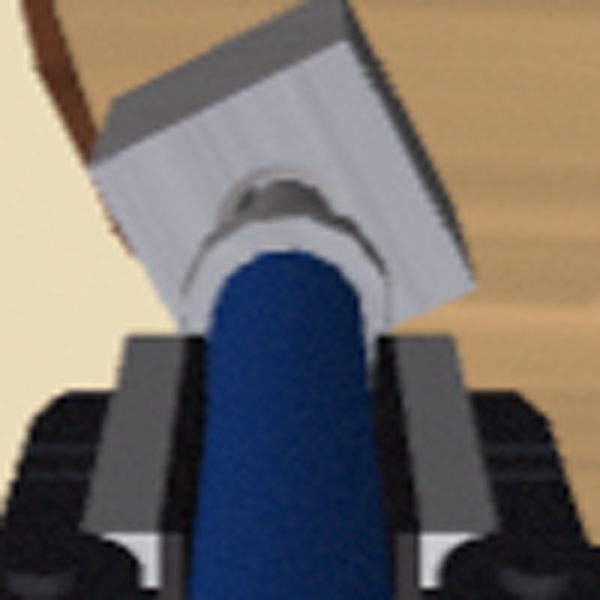

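View pics/s7d.png

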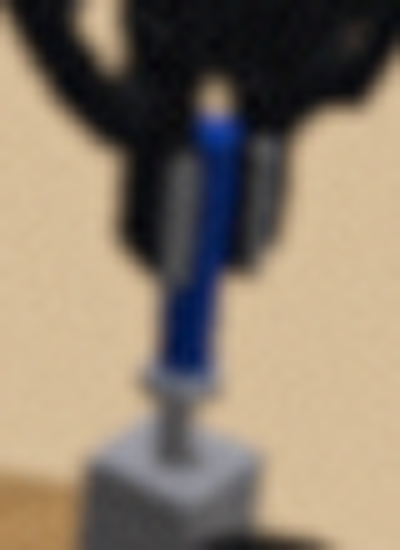

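```bash
python3 -m jog '[[0,0,0.003,0,0],[0,0,0.006,0,0],[0,0,0.009,0,0],[0,0,0.012,0,0],[0,0,0.015,0,0],[0,0,0.017,0,0],[0,0,0.019,0,0],[0,0,0.019,0,0]]'; python3 - <<'E'
from bench import r
s=r.sense();print(s["tool_pos"],s["tcp_rot"],s["ft_force"],s["wrist_torque"],s["finger_gap"])
E
```

```text
time: 9.75
tool_pos: [519.4, 96.0, 100.8]
tcp_rot: [180.0, -0.0, 17.6]
ft_force: [0.9, -0.1, -1.2]
finger_gap: 14.3
[519.44020695  96.04186151 100.76287114] [ 1.79968989e+02 -2.54404674e-02  1.75519067e+01] [ 0.86789243 -0.09199246 -1.23890385] [-0.00312392  0.01466373 -0.02019683] 14.285011259026161
```

```bash
python3 -m jog '[[0,0,0.0008,0,0],[0,0,0.0016,0,0],[0,0,0.0024,0,0],[0,0,0.003,0,0],[0,0,0.003,0,0]]' 100; python3 - <<'E'
from h import *
from bench import r
w=r.snapshot("wrist"); cv2.imwrite("pics/w8.png",cv2.cvtColor(w["pixels"],cv2.COLOR_RGB2BGR))
q=r.snapshot("scene"); cv2.imwrite("pics/s8.png",cv2.cvtColor(q["pixels"],cv2.COLOR_RGB2BGR))
s=r.sense();print(s["tool_pos"],s["tcp_rot"],s["ft_force"],s["wrist_torque"],s["finger_gap"])
crop("pics/w8.png",230,190,330,290,"pics/w8c.png",5)
crop("pics/s8.png",315,165,365,225,"pics/s8d.png",8)
a=cv2.imread("pics/w8c.png");b=cv2.imread("pics/s8d.png");h=max(a.shape[0],b.shape[0])
cv2.imwrite("pics/ab8.png",np.hstack([a[:480],b[:480]])) 
E
```

```text
time: 10.25
tool_pos: [520.3, 96.5, 99.4]
tcp_rot: [180.0, -0.1, 17.6]
ft_force: [-4.3, 1.2, 10.0]
finger_gap: 14.0
[520.26965768  96.52654405  99.44913557] [ 1.79980787e+02 -1.42367163e-01  1.75529932e+01] [-3.61707074  1.29985064 10.01773511] [ 0.27820999  0.74911642 -0.01469135] 14.120574985060578
```

View pics/ab8.png

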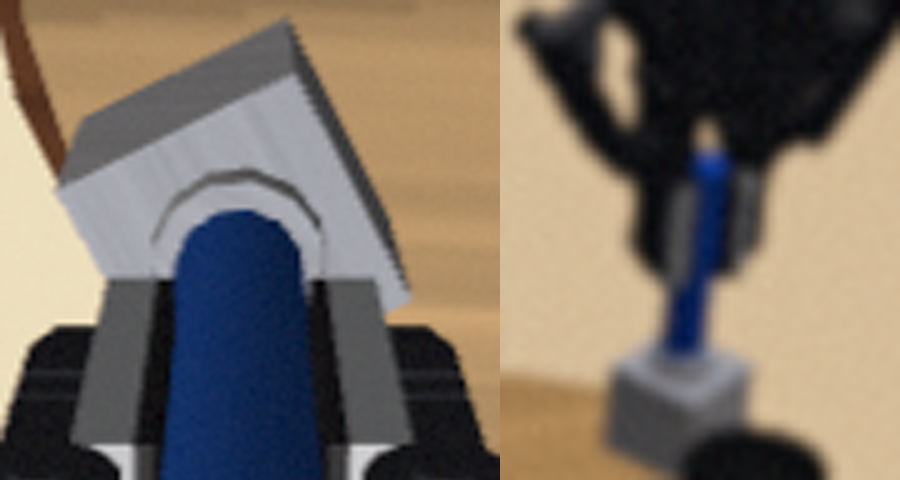

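```bash
cat > arc.py <<'E'
import sys,numpy as np
from bench import r
s=r.sense(); p=s["tool_pos"]; y=np.radians(s["tcp_rot"][2])
C=np.array([584.8,30.9]); a0,a1,n=map(float,sys.argv[1:4])
print(p, "angle now",np.degrees(np.arctan2(p[1]-C[1],p[0]-C[0])),"rad",np.hypot(*(p[:2]-C)),s["ft_force"],s["joint_pos"].round(0))
t=np.linspace(0,1,int(n)+1)[1:]; t=t if len(sys.argv)<5 else t*t*(3-2*t)
out=[]
for a in np.radians(a0+(a1-a0)*t):
    d=C+92*np.array([np.cos(a),np.sin(a)])-p[:2]
    out.append("[%.4f,%.4f,%.4f,0,0]"%(d[0]*np.cos(y)+d[1]*np.sin(y), d[0]*np.sin(y)-d[1]*np.cos(y),.0008))
print(",".join(out))
E
python3 arc.py 134.8 80 18 s
```

```text
[520.26965768  96.52654405  99.44913557] angle now 134.5174573605093 rad 92.03808105312196 [-3.61707074  1.29985064 10.01773511] [  5.   2. 105.   0.  73.  77.]
[0.3125,-0.1156,0.0008,0,0],[2.3183,-1.0966,0.0008,0,0],[5.5090,-2.5358,0.0008,0,0],[9.7684,-4.2359,0.0008,0,0],[14.9722,-5.9893,0.0008,0,0],[20.9761,-7.5953,0.0008,0,0],[27.6112,-8.8772,0.0008,0,0],[34.6836,-9.6971,0.0008,0,0],[41.9792,-9.9672,0.0008,0,0],[49.2733,-9.6581,0.0008,0,0],[56.3411,-8.8005,0.0008,0,0],[62.9693,-7.4832,0.0008,0,0],[68.9646,-5.8451,0.0008,0,0],[74.1589,-4.0640,0.0008,0,0],[78.4092,-2.3411,0.0008,0,0],[81.5921,-0.8850,0.0008,0,0],[83.5928,0.1068,0.0008,0,0],[84.2899,0.4668,0.0008,0,0]
```

```bash
python3 -m jog '[[0.0003,-0.0001,0.0008,0,0],[0.0023,-0.0011,0.0008,0,0],[0.0055,-0.0025,0.0008,0,0],[0.0098,-0.0042,0.0008,0,0],[0.015,-0.006,0.0008,0,0],[0.021,-0.0076,0.0008,0,0],[0.0276,-0.0089,0.0008,0,0],[0.0347,-0.0097,0.0008,0,0],[0.042,-0.01,0.0008,0,0],[0.0493,-0.0097,0.0008,0,0],[0.0563,-0.0088,0.0008,0,0],[0.063,-0.0075,0.0008,0,0],[0.069,-0.0058,0.0008,0,0],[0.0742,-0.0041,0.0008,0,0],[0.0784,-0.0023,0.0008,0,0],[0.0816,-0.0009,0.0008,0,0],[0.0836,0.0001,0.0008,0,0],[0.0843,0.0005,0.0008,0,0]]' 100; python3 - <<'E'
from h import *
from bench import r
w=r.snapshot("wrist"); q=r.snapshot("top")
cv2.imwrite("pics/w9.png",cv2.cvtColor(w["pixels"],cv2.COLOR_RGB2BGR)); cv2.imwrite("pics/t9.png",cv2.cvtColor(q["pixels"],cv2.COLOR_RGB2BGR))
E
python3 arc.py 80 22 18 s
```

```text
time: 12.15
tool_pos: [601.4, 121.5, 99.5]
tcp_rot: [180.0, -0.2, 17.6]
ft_force: [-1.7, -0.4, 5.4]
finger_gap: 13.8
[601.50189536 121.48452683  99.5106218 ] angle now 79.55318224000096 rad 92.11139891667786 [-0.29119664 -0.25079074  4.77454678] [ 7. 15. 91.  0. 74. 79.]
[0.0474,0.1514,0.0008,0,0],[2.1183,1.2901,0.0008,0,0],[5.3039,3.1810,0.0008,0,0],[9.3583,5.8500,0.0008,0,0],[14.0192,9.3216,0.0008,0,0],[19.0182,13.5968,0.0008,0,0],[24.0919,18.6378,0.0008,0,0],[28.9967,24.3582,0.0008,0,0],[33.5228,30.6205,0.0008,0,0],[37.5073,37.2406,0.0008,0,0],[40.8448,43.9964,0.0008,0,0],[43.4910,50.6411,0.0008,0,0],[45.4623,56.9166,0.0008,0,0],[46.8269,62.5658,0.0008,0,0],[47.6913,67.3422,0.0008,0,0],[48.1808,71.0143,0.0008,0,0],[48.4157,73.3659,0.0008,0,0],[48.4839,74.1935,0.0008,0,0]
```

View pics/w9.png

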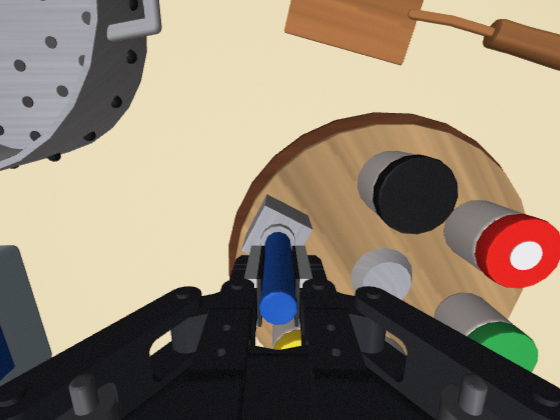

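View pics/t9.png

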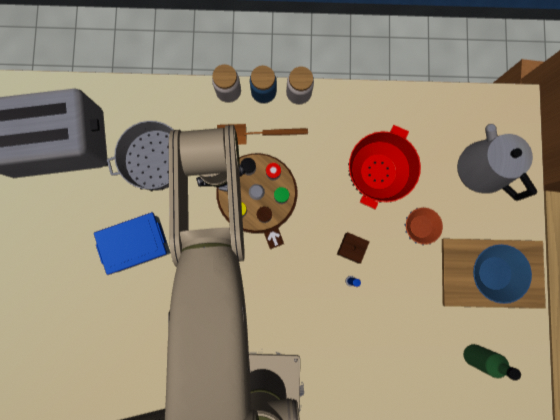

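```bash
python3 -m jog '[[0.0001,0.0002,0.0008,0,0],[0.0021,0.0013,0.0008,0,0],[0.0053,0.0032,0.0008,0,0],[0.0094,0.0058,0.0008,0,0],[0.014,0.0093,0.0008,0,0],[0.019,0.0136,0.0008,0,0],[0.0241,0.0186,0.0008,0,0],[0.029,0.0244,0.0008,0,0],[0.0335,0.0306,0.0008,0,0],[0.0375,0.0372,0.0008,0,0],[0.0408,0.044,0.0008,0,0],[0.0435,0.0506,0.0008,0,0],[0.0455,0.0569,0.0008,0,0],[0.0468,0.0626,0.0008,0,0],[0.0477,0.0673,0.0008,0,0],[0.0482,0.071,0.0008,0,0],[0.0484,0.0734,0.0008,0,0],[0.0485,0.0742,0.0008,0,0]]' 100; python3 arc.py 22 -33 18 s
```

```text
time: 14.05
tool_pos: [670.4, 65.3, 99.5]
tcp_rot: [180.0, -0.2, 17.5]
ft_force: [-3.1, 0.5, 5.9]
finger_gap: 14.0
[670.41990304  65.3010645   99.51069652] angle now 21.889678110803306 rad 92.27242836137302 [-3.11716195  0.50163879  5.90470824] [ 1. 24. 80.  0. 76. 74.]
[-0.2273,0.6294,0.0008,0,0],[-0.0994,2.8668,0.0008,0,0],[-0.0085,6.3786,0.0008,0,0],[-0.0924,10.9808,0.0008,0,0],[-0.4956,16.4772,0.0008,0,0],[-1.3480,22.6564,0.0008,0,0],[-2.7477,29.2929,0.0008,0,0],[-4.7469,36.1532,0.0008,0,0],[-7.3435,43.0049,0.0008,0,0],[-10.4772,49.6283,0.0008,0,0],[-14.0314,55.8273,0.0008,0,0],[-17.8404,61.4393,0.0008,0,0],[-21.6996,66.3398,0.0008,0,0],[-25.3788,70.4431,0.0008,0,0],[-28.6353,73.6962,0.0008,0,0],[-31.2277,76.0669,0.0008,0,0],[-32.9280,77.5269,0.0008,0,0],[-33.5338,78.0299,0.0008,0,0]
```

```bash
python3 -m jog '[[-0.0002,0.0006,0.0008,0,0],[-0.0001,0.0029,0.0008,0,0],[0,0.0064,0.0008,0,0],[-0.0001,0.011,0.0008,0,0],[-0.0005,0.0165,0.0008,0,0],[-0.0013,0.0227,0.0008,0,0],[-0.0027,0.0293,0.0008,0,0],[-0.0047,0.0362,0.0008,0,0],[-0.0073,0.043,0.0008,0,0],[-0.0105,0.0496,0.0008,0,0],[-0.014,0.0558,0.0008,0,0],[-0.0178,0.0614,0.0008,0,0],[-0.0217,0.0663,0.0008,0,0],[-0.0254,0.0704,0.0008,0,0],[-0.0286,0.0737,0.0008,0,0],[-0.0312,0.0761,0.0008,0,0],[-0.0329,0.0775,0.0008,0,0],[-0.0335,0.078,0.0008,0,0]]' 100; python3 - <<'E'
from h import *
from bench import r
for n in ("wrist","top","scene"):
    w=r.snapshot(n); cv2.imwrite(f"pics/{n}10.png",cv2.cvtColor(w["pixels"],cv2.COLOR_RGB2BGR))
crop("pics/top10.png",205,140,315,255,"pics/c10.png",5)
crop("pics/scene10.png",260,190,370,275,"pics/d10.png",7)
E
python3 arc.py -33 -37.6 5
```

```text
time: 15.85
tool_pos: [662.3, -18.5, 99.5]
tcp_rot: [-180.0, -0.3, 17.5]
ft_force: [-2.7, 4.3, 6.8]
finger_gap: 13.4
[662.26676948 -18.5411501   99.51107377] angle now -32.546995347614214 rad 91.89955221195706 [-3.11275252  2.61193763  7.78741141] [-6. 22. 82.  0. 75. 66.]
[-1.6435,1.4711,0.0008,0,0],[-2.8064,2.3820,0.0008,0,0],[-3.9837,3.2743,0.0008,0,0],[-5.1752,4.1474,0.0008,0,0],[-6.3806,5.0014,0.0008,0,0]
```

View pics/c10.png

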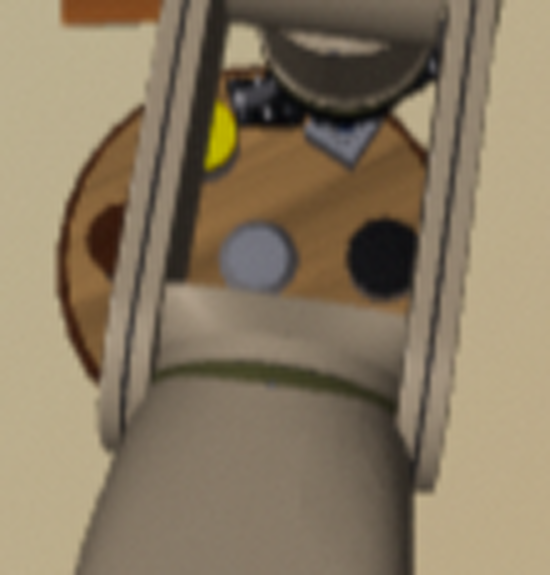

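View pics/d10.png

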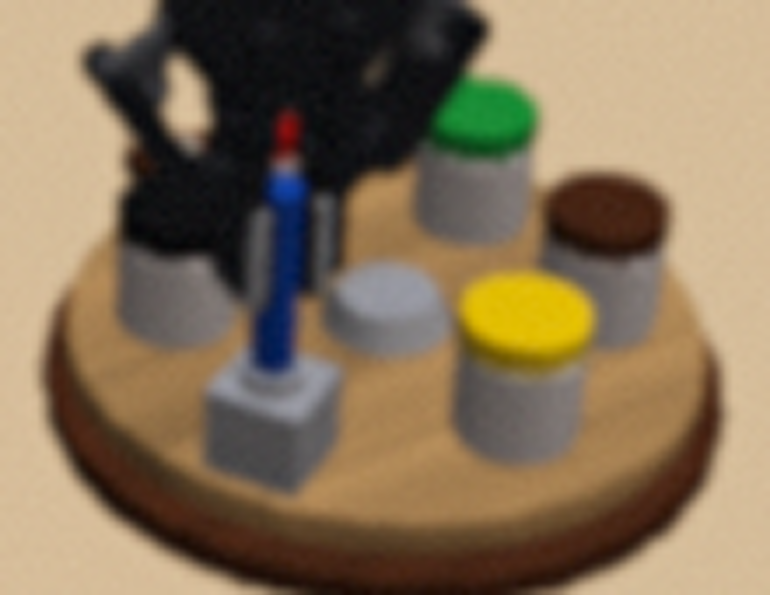

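View pics/wrist10.png

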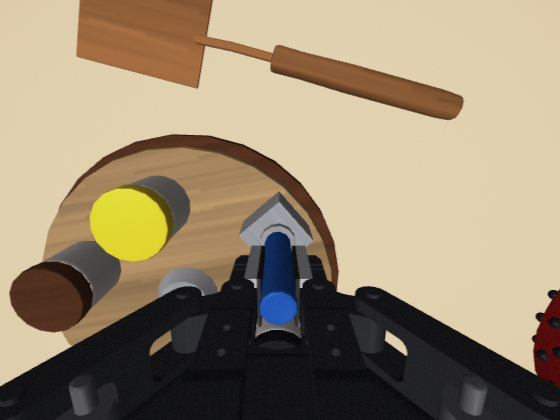

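```bash
python3 -m jog '[[-0.0012,0.0012,0.0008,0,0],[-0.0028,0.0024,0.0008,0,0],[-0.004,0.0033,0.0008,0,0],[-0.0052,0.0041,0.0008,0,0],[-0.0061,0.0048,0.0008,0,0],[-0.0064,0.005,0.0008,0,0],[-0.0064,0.005,0.0008,0,0]]' 100; python3 - <<'E'
from h import *
from bench import r
for n in ("wrist","top","scene"):
    w=r.snapshot(n); cv2.imwrite(f"pics/{n}11.png",cv2.cvtColor(w["pixels"],cv2.COLOR_RGB2BGR))
crop("pics/top11.png",205,140,315,255,"pics/c11.png",5)
crop("pics/scene11.png",260,190,370,275,"pics/d11.png",7)
E
python3 arc.py -37.6 -37.6 1
```

```text
time: 16.7
tool_pos: [658.1, -24.5, 99.5]
tcp_rot: [-180.0, -0.4, 17.6]
ft_force: [-1.8, 4.3, 6.3]
finger_gap: 13.5
[658.13375106 -24.42664414  99.53238004] angle now -37.03272561781472 rad 91.86335829415357 [-1.68439254  3.78339724  7.32322003] [-7. 21. 83.  0. 75. 66.]
[-0.6658,0.6354,0.0008,0,0]
```

View pics/c11.png

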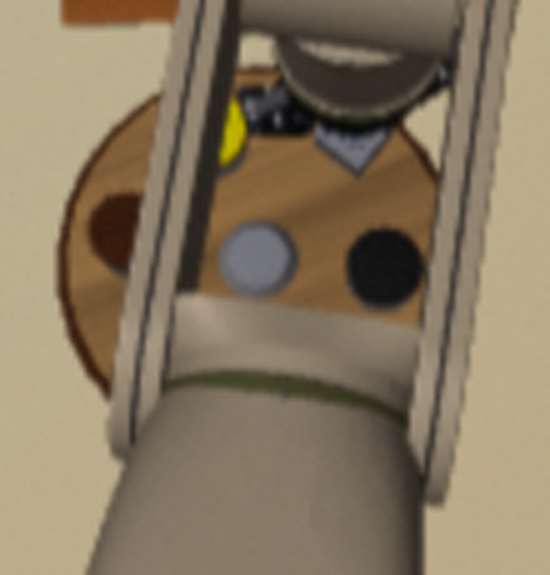

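View pics/d11.png

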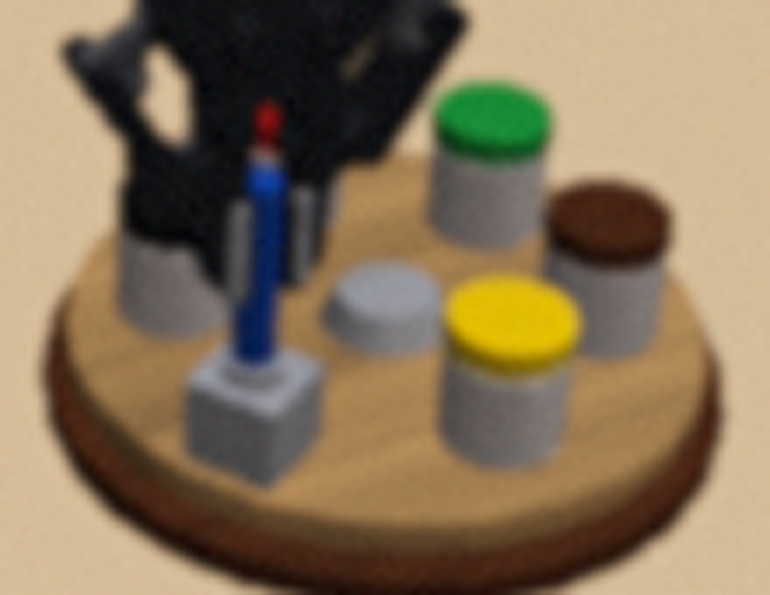

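View pics/wrist11.png

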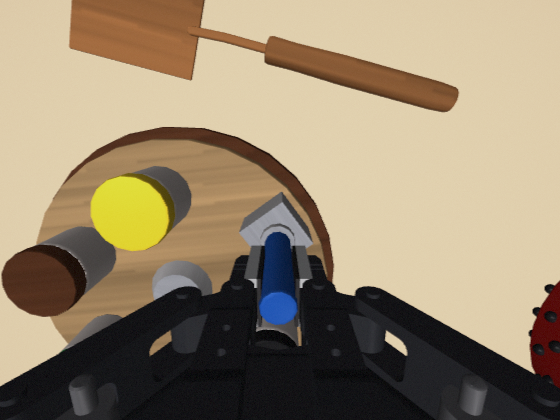

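```bash
cat > fin.py <<'E'
import sys
from h import *
from bench import r
from scipy.optimize import least_squares
S={n:r.snapshot(n) for n in ("top","scene")}
rng={"yellow":((22,150,110),(34,255,255)),"green":((50,120,60),(75,255,255)),"red":((0,180,90),(6,255,255))}
def cen(path,name,box):
    im=cv2.imread(path); x0,y0,x1,y1=box; im=cv2.resize(im[y0:y1,x0:x1],None,fx=4,fy=4,interpolation=cv2.INTER_CUBIC)
    m=cv2.inRange(cv2.cvtColor(im,cv2.COLOR_BGR2HSV),*rng[name])
    n,l,st,c=cv2.connectedComponentsWithStats(m); i=1+np.argmax(st[1:,4])
    k,_=cv2.findContours((l==i).astype(np.uint8),0,2); h=cv2.convexHull(k[0]); M=cv2.moments(h)
    return (M["m10"]/M["m00"]+.5)/4-.5+x0,(M["m01"]/M["m00"]+.5)/4-.5+y0
tb=(205,140,315,245); sb=(255,190,375,275)
W=lambda cam,path,name,z=80:ray(S[cam],cen(path,name,tb if cam=="top" else sb),z)[:2]
ang=lambda v:np.degrees(np.arctan2(v[1],v[0]))%360
t=sys.argv[1]
a=W("top","pics/top0.png","yellow"),W("top","pics/top0.png","green"),W("top","pics/top0.png","red")
b=W("scene","pics/scene0.png","yellow"),W("scene","pics/scene0.png","green"),W("scene","pics/scene0.png","red")
n=W("scene",f"pics/scene{t}.png","yellow"),W("scene",f"pics/scene{t}.png","green")
print("top0",*a,"scene0",*b,"now",*n)
print("y->g: top0 %.2f scene0 %.2f now %.2f"%(ang(a[1]-a[0]),ang(b[1]-b[0]),ang(n[1]-n[0])), [np.hypot(*(x[1]-x[0])).round(1) for x in (a,b,n)])
C=np.array([585,31.1])
for nm,v in (("top0",a),("scene0",b)):
    d=ang(n[1]-n[0])-ang(v[1]-v[0]); print(nm,"turn",(d+180)%360-180,"red0 angle",ang(v[2]-C),"red now",(ang(v[2]-C)+d)%360)
E
python3 fin.py 11
```

```text
top0 [513.71390189  12.56994799] [638.26371374 -21.59725315] [658.47357874  50.69636242] scene0 [514.10816242  11.91314161] [639.29054984 -21.94681851] [657.79694857  50.91711581] now [653.8508104   61.42502807] [527.32036006  74.92174498]
y->g: top0 344.66 scene0 344.86 now 173.91 [np.float64(129.2), np.float64(129.7), np.float64(127.2)]
top0 turn -170.7482676400137 red0 angle 14.933898384288389 red now 204.1856307442747
scene0 turn -170.95311568047896 red0 angle 15.228304955259434 red now 204.27518927478047
```

```bash
python3 - <<'E'
from h import *
from bench import r
s=r.snapshot("top")
f=lambda x,y,x0,y0,k:((x+.5)/k-.5+x0,(y+.5)/k-.5+y0)
im=cv2.imread("pics/top0.png")
def black(path,box):
    x0,y0,x1,y1=box; im=cv2.resize(cv2.imread(path)[y0:y1,x0:x1],None,fx=4,fy=4,interpolation=cv2.INTER_CUBIC)
    m=(im.max(2)<45).astype(np.uint8); n,l,st,c=cv2.connectedComponentsWithStats(m); i=1+np.argmax(st[1:,4]); print(st[i])
    k,_=cv2.findContours((l==i).astype(np.uint8),0,2); (c,ax,an)=cv2.fitEllipse(cv2.convexHull(k[0])); print(c,ax)
    return f(c[0],c[1],x0,y0,4)
p0=black("pics/top0.png",(220,170,245,195)); p1=black("pics/top11.png",(272,184,291,204))
a=ray(s,p0,82)[:2];b=ray(s,p1,82)[:2]; print(a,b)
# arrow centroid
box=(262,225,290,252);x0,y0,x1,y1=box;cr=cv2.resize(im[y0:y1,x0:x1],None,fx=4,fy=4,interpolation=cv2.INTER_CUBIC)
m=((cr.min(2)>140)&(cr.max(2).astype(int)-cr.min(2)<35)).astype(np.uint8); n,l,st,c=cv2.connectedComponentsWithStats(m); i=1+np.argmax(st[1:,4]); print(st[i]); M=cv2.moments((l==i).astype(np.uint8),True)
ar=ray(s,f(M["m10"]/M["m00"],M["m01"]/M["m00"],x0,y0,4),12)[:2]
ang=lambda v:np.degrees(np.arctan2(v[1],v[0]))%360
for C in ([584.5,31.2],[585,31.1],[584.5,30.5],[584.5,31.8]):
    print(C,"black",ang(a-C),ang(b-C),"turn",ang(b-C)-ang(a-C),np.hypot(*(a-C)),np.hypot(*(b-C)),"front",ang(ar-C),np.hypot(*(ar-C)))
E
```

```text
[  16   22   61   60 2818]
(45.867801666259766, 50.823768615722656) (57.92372131347656, 62.1892204284668)
[  11    8   59   60 2763]
(39.31053924560547, 37.67571258544922) (58.4696159362793, 60.34090805053711)
[603.72968778 102.44428562] [576.15915007 -42.97538424]
[ 25  29  43  52 942]
[584.5, 31.2] black 74.89512429951058 263.5841734930159 turn 188.6890491935053 73.79382850483813 74.64286573333695 front 202.10888762311131 141.29824678000736
[585, 31.1] black 75.29033411395949 263.1939789678106 turn 187.90364485385112 73.76183494696309 74.60109367807374 front 201.99535407547387 141.7241233504489
[584.5, 30.5] black 75.03546793343018 263.5235668140964 turn 188.4880988806662 74.4698672300854 73.94729114002064 front 201.84542267696048 141.03628027238122
[584.5, 31.8] black 74.77276753996719 263.635230121436 turn 188.8624625814688 73.21472517642854 75.23913786038936 front 202.33393441705624 141.5251592685566
```

```bash
python3 -m jog '[[-0.0005,0.0004,0.0008,0,0],[-0.001,0.0007,0.0008,0,0],[-0.0015,0.0011,0.0008,0,0],[-0.002,0.0014,0.0008,0,0],[-0.002,0.0014,0.0008,0,0],[-0.002,0.0014,0.0008,0,0],[-0.002,0.0014,0.0008,0,0]]' 100; python3 - <<'E'
from h import *
from bench import r
for n in ("wrist","top","scene"):
    w=r.snapshot(n); cv2.imwrite(f"pics/{n}12.png",cv2.cvtColor(w["pixels"],cv2.COLOR_RGB2BGR))
crop("pics/top12.png",205,140,315,255,"pics/c12.png",5)
crop("pics/scene12.png",260,190,370,275,"pics/d12.png",7)
E
python3 arc.py -37.6 -37.6 1; python3 fin.py 12; python3 - <<'E'
from h import *
from bench import r
s=r.snapshot("top"); print(r.sense()["tool_pos"])
x0,y0,x1,y1=(272,184,291,204); im=cv2.resize(cv2.imread("pics/top12.png")[y0:y1,x0:x1],None,fx=4,fy=4,interpolation=cv2.INTER_CUBIC)
m=(im.max(2)<45).astype(np.uint8); n,l,st,c=cv2.connectedComponentsWithStats(m); i=1+np.argmax(st[1:,4]); print(st[i])
k,_=cv2.findContours((l==i).astype(np.uint8),0,2); (c,ax,an)=cv2.fitEllipse(cv2.convexHull(k[0])); print(c,ax)
b=ray(s,((c[0]+.5)/4-.5+x0,(c[1]+.5)/4-.5+y0),82)[:2]; print(b)
for C in ([584.5,31.2],[585,31.1]): print("black now",np.degrees(np.arctan2(*(b-C)[::-1]))%360)
E
```

```text
time: 17.7
tool_pos: [657.1, -25.6, 99.5]
tcp_rot: [-179.9, -0.4, 17.6]
ft_force: [-0.6, 3.1, 5.6]
finger_gap: 13.8
[657.16334758 -25.60736523  99.5420603 ] angle now -37.9857005513658 rad 91.81250676521306 [-2.03786816  3.39238938  5.96504949] [-7. 21. 83.  0. 75. 66.]
[0.6156,-0.1973,0.0008,0,0]
top0 [513.71390189  12.56994799] [638.26371374 -21.59725315] [658.47357874  50.69636242] scene0 [514.10816242  11.91314161] [639.29054984 -21.94681851] [657.79694857  50.91711581] now [654.22950616  60.37031684] [527.99991743  75.87990241]
y->g: top0 344.66 scene0 344.86 now 173.00 [np.float64(129.2), np.float64(129.7), np.float64(127.2)]
top0 turn -171.6643922417296 red0 angle 14.933898384288389 red now 203.2695061425588
scene0 turn -171.86924028219485 red0 angle 15.228304955259434 red now 203.35906467306458
[657.13715137 -25.59390008  99.51728086]
[  11    9   58   61 2763]
(39.077484130859375, 39.182918548583984) (58.154544830322266, 60.580989837646484)
[575.06304111 -42.8324676 ]
black now 262.7356522913628
black now 262.3449857490106
```

View pics/scene12.png

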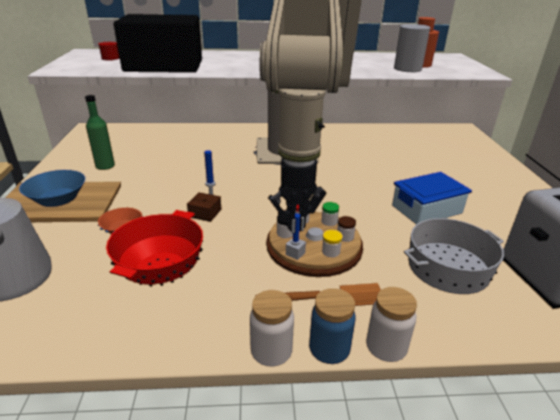

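View pics/d12.png

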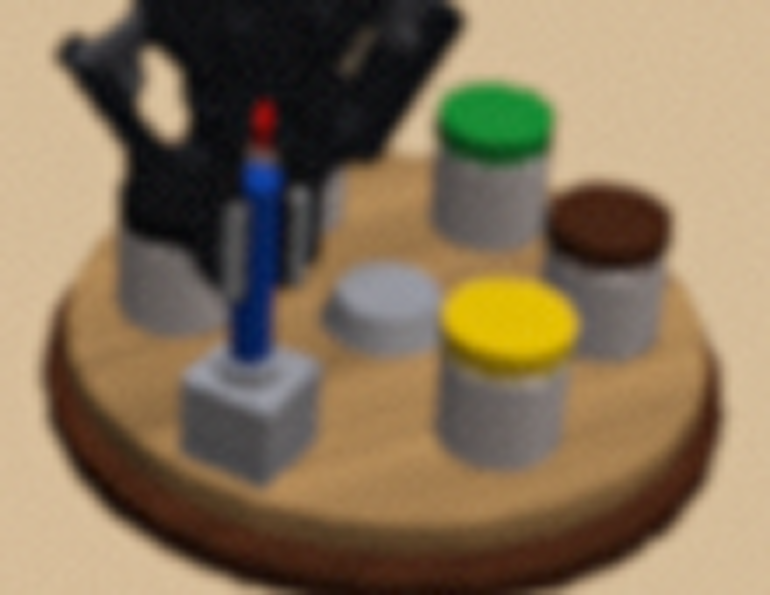

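```bash
python3 -c "
from bench import r
s=r.sense();print(s['time'],s['tool_pos'],s['ft_force'],s['finger_gap'],s['qd'].round(2))
print(r.hand_in())
s=r.sense();print(s['time'],s['tool_pos'],s['ft_force'],s['finger_gap'])"
```

```text
18.0 [657.13715137 -25.59390008  99.51728086] [-0.66809156  2.49049806  6.41443179] 13.540135894490547 [ 0.09  0.06  0.04 -0.14  0.06 -0.09]
the job is handed in; nothing more can be done
None
the job is handed in; nothing more can be done
```

I took the smaller blue pin from its rest and seated it in the socket. I then turned the carousel about 172° clockwise through the pin and handed in at 18.0 s, still gripping the seated pin.

**Seating:** the tool stopped at 99.45 mm, as expected for a pin fully home, with about 10 N of upward force, and the close-ups show the collar on the block. At hand-in it stood at 99.5 mm with about 6 N of push. The other things look unmoved in the last scene picture.

**Alignment:** my last checks of the red pot's direction disagreed slightly, against a front direction of 202.0–202.4°:

| Check | Red pot direction |
|---|---|
| Tool arc | 202.3° |
| Black pot, top camera | 202.5° |
| Yellow and green pots, scene camera | 203.3° |

So the red pot should be within about 1° of the arrow. I could not see it directly at the end because the arm hid it. The pin also leans about 2° in the grip.

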